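# Make up a coffee sampler and count it

## Task

Complete the coffee-pod sampler in the blue three-bay rack so that it holds one red, one green and one white pod: one bay already holds a pod, so leave out its double and push one pod of each missing kind along the worktop, still standing on its lid, fully home into the free bays. Only then tally the finished kit: slide the loose counter back against the bumper of the dark stop, press its orange button in gently (not over 20 N) with the counter braced there, and let the button spring out. Knock nothing over and leave the other things alone.

Things in the scene. Friction and masses are not known exactly. Their poses are not given: they have to be found in the camera images.
- red_1_c (a point): coffee pod, all-red, one of two alike; a tapered cup standing upside down on its lid: 43 high, 50 diameter at the worktop, 36 at the top, 20 g, does not deform. This point is its centre, 21.5 above the worktop. Pushed low down it slides without tipping.
- red_2_c (a point): coffee pod, all-red, one of two alike; a tapered cup standing upside down on its lid: 43 high, 50 diameter at the worktop, 36 at the top, 20 g, does not deform. This point is its centre, 21.5 above the worktop. Pushed low down it slides without tipping.
- green_1_c (a point): coffee pod, all-dark-green, one of two alike; a tapered cup standing upside down on its lid: 43 high, 50 diameter at the worktop, 36 at the top, 20 g, does not deform. This point is its centre, 21.5 above the worktop. Pushed low down it slides without tipping.
- green_2_c (a point): coffee pod, all-dark-green, one of two alike; a tapered cup standing upside down on its lid: 43 high, 50 diameter at the worktop, 36 at the top, 20 g, does not deform. This point is its centre, 21.5 above the worktop. Pushed low down it slides without tipping.
- white_1_c (a point): coffee pod, off-white (its dark brown lid is underneath), one of two alike; a tapered cup standing upside down on its lid: 43 high, 50 diameter at the worktop, 36 at the top, 20 g, does not deform. This point is its centre, 21.5 above the worktop. Pushed low down it slides without tipping.
- white_2_c (a point): coffee pod, off-white (its dark brown lid is underneath), one of two alike; a tapered cup standing upside down on its lid: 43 high, 50 diameter at the worktop, 36 at the top, 20 g, does not deform. This point is its centre, 21.5 above the worktop. Pushed low down it slides without tipping.
- bay_1: one of three alike blue stalls, fixed 70 apart side by side in any order; no floor, open on top and to -x (the robot). One holds a pod at the start. Origin: on the worktop, at the axis of a pod standing home in it; +x points to the back wall, inner face 25 from the origin. Side walls 58 apart inside, 4 thick, reaching 11 in front of the origin; all 50 high, with no room for fingers beside a pod.
- bay_2: one of three alike blue stalls, fixed 70 apart side by side in any order; no floor, open on top and to -x (the robot). One holds a pod at the start. Origin: on the worktop, at the axis of a pod standing home in it; +x points to the back wall, inner face 25 from the origin. Side walls 58 apart inside, 4 thick, reaching 11 in front of the origin; all 50 high, with no room for fingers beside a pod.
- bay_3: one of three alike blue stalls, fixed 70 apart side by side in any order; no floor, open on top and to -x (the robot). One holds a pod at the start. Origin: on the worktop, at the axis of a pod standing home in it; +x points to the back wall, inner face 25 from the origin. Side walls 58 apart inside, 4 thick, reaching 11 in front of the origin; all 50 high, with no room for fingers beside a pod.
- counter: loose tally counter, a grey box with four white number wheels on top, 96 long (x), 60 wide (y), 34 high, 150 g; origin at the centre of its underside, +x points to its back end, which faces the stop. Slides on the worktop under a push of about 1 N, less than its button needs, so the button goes in only when the counter is braced.
- button_face (a point): centre of the outer face of the counter's orange push button (30 wide, 20 high, standing 12 out of the counter's -x end, 18 above the worktop); it is pressed along the counter's +x; moves with the button
- button (a joint): travel of the counter's button in m: 0 out, 0.006 fully in; sprung, starts to move at about 2.5 N and is fully in at about 6 N; counts beyond 0.004; springs out when let go
- stop: dark wooden block 40 x 90 x 45 high, clamped to the worktop; origin at the centre of its underside. On its -x side is a black rubber bumper, 56 wide, 6 to 34 above the worktop, whose setting varies: its face stands firmly somewhere from 32 to 62 in front of the origin (not reported: feel for it), 15 to 80 behind the counter's back end at the start
- mill: brown wooden pepper mill, 58 diameter, 170 high; bystander, to be left alone; origin at the centre of its underside
- shaker: small white bottle with a white cap, 51 diameter, 83 high; bystander, to be left alone; origin at the centre of its underside
- spice: spice jar with a red cap, 45 diameter, 106 high; bystander, to be left alone; origin at the centre of its underside
- soup_tin: red food tin, 57 diameter, 72 high; bystander, to be left alone; origin at the centre of its underside
There are look-alikes about, which are no part of the job. What is shaped like the part that bears white_2_c but turquoise or yellow is not meant.

How it is judged:
On the way, in this order (a step that is already met when the one before it is completed fails the run):
1. the rack holds exactly one red, one green and one white pod, each home in its own bay ((horizontal distance between any of red_1_c, red_2_c and bay_1 below 0.009 m or horizontal distance between any of red_1_c, red_2_c and bay_2 below 0.009 m or horizontal distance between any of red_1_c, red_2_c and bay_3 below 0.009 m) and (horizontal distance between any of green_1_c, green_2_c and bay_1 below 0.009 m or horizontal distance between any of green_1_c, green_2_c and bay_2 below 0.009 m or horizontal distance between any of green_1_c, green_2_c and bay_3 below 0.009 m) and (horizontal distance between any of white_1_c, white_2_c and bay_1 below 0.009 m or horizontal distance between any of white_1_c, white_2_c and bay_2 below 0.009 m or horizontal distance between any of white_1_c, white_2_c and bay_3 below 0.009 m)), for 0.2 s.
2. the counter rests against the stop and its button is pressed in by more than 4 mm (value of joint button above 0.004 m and contact force between counter and stop above 1 N), for 0.05 s.
At the end, for the whole second after the job is handed in: Each colour has exactly one pod home in a bay (its axis within 9 mm of the bay's origin, seen from above), so that no double is in the rack; all pods stand on their lids (within 0.14 rad); the counter lies flat and its button is out again (under 1.5 mm) (all of step 1 and value of joint button below 0.0015 m and angle between each of red_1_c, red_2_c, green_1_c, green_2_c, white_1_c, white_2_c's own z axis and vertical above 3 rad and angle between counter's own z axis and vertical below 0.1 rad); the robot touches nothing.
It fails at once if the button is pressed before the kit is complete (value of joint button above 0.003 m and not ((horizontal distance between any of red_1_c, red_2_c and bay_1 below 0.009 m or horizontal distance between any of red_1_c, red_2_c and bay_2 below 0.009 m or horizontal distance between any of red_1_c, red_2_c and bay_3 below 0.009 m) and (horizontal distance between any of green_1_c, green_2_c and bay_1 below 0.009 m or horizontal distance between any of green_1_c, green_2_c and bay_2 below 0.009 m or horizontal distance between any of green_1_c, green_2_c and bay_3 below 0.009 m) and (horizontal distance between any of white_1_c, white_2_c and bay_1 below 0.009 m or horizontal distance between any of white_1_c, white_2_c and bay_2 below 0.009 m or horizontal distance between any of white_1_c, white_2_c and bay_3 below 0.009 m))).
It fails at once if the robot presses the counter with more than 20 N (contact force between counter and the fingers above 20 N or contact force between counter and the arm above 20 N).
It fails at once if a pod is knocked over (angle between any of red_1_c, red_2_c, green_1_c, green_2_c, white_1_c, white_2_c's own z axis and vertical below 2.4 rad).
It fails at once if a bystander is moved by more than 20 mm or tipped (distance of any of mill, shaker, spice, soup_tin from where it was at the start of the episode above 0.02 m or angle between any of mill, shaker, spice, soup_tin's own z axis and vertical above 0.4 rad).
It also fails if it takes over 72 s, if anything falls off the work surface, if the arm or the gripper's body presses on something with over 40 N, if the wrist force passes 120 N, or if a joint passes its speed limit or range.

## Robot

A 7-joint arm with a two-finger parallel gripper is mounted at the origin on a cart in front of the work surface, level with it; the furniture and walls round the work are solid. World frame = base frame: x ahead of the robot, y to its left, z up, the work surface at z = 0. Lengths are in m, angles in rad, forces in N, time in s.
With the tool pointing down it reaches from about 0.425 to 0.925 m from the base axis. Payload 6.8 kg.
Tool frame: the origin (TCP) lies on the centre line of the jaws, within the pads' length; the fingertips stand 25 mm ahead of it and the grasp point (between the pads) lies 6 mm ahead of it; z points along the fingers, y is the line along which they close (so a half turn about z gives the same grasp; the last joint's range is limited). The gripper opens to 85 mm and grips with 20 to 120 N. Pads are 22 mm wide; open, the fingers measure 114 mm over their backs; the gripper's body (76 mm by 85 mm) begins 54 mm behind the grasp point. The pads swing forward as they close: fully open they stand 13 mm farther back than shut.
Start: joints at [-1.436, 0.477, 0.022, 1.555, -0.011, 1.109, -0.083], TCP at [0.162, 0.655, 0.256] pointing down, gripper open.
Joint ranges: [-2.96, 2.96], [-0.34, 2.1], [-1.41, 1.46], [0.24, 2.44], [-1.37, 4.51], [0.17, 1.92], [-2.96, 2.96]. Speed limits (rad/s): [2.39, 2.39, 3.14, 3.14, 3.14, 3.14, 3.14].

## Interface

Orientations are given as a rotation vector (axis times angle).
In Python, from bench import telemetry, grab_frame, job gives the robot as it stands.
- The arm moves only by the tool apply_moves, never from a script. Its argument "rows" is a list of rows, each a list of 2 entries, a list of its own where there are three numbers: the shift along the tool's x, y, z each as a share of 250 mm, from -1 to 1, then the turn, a rotation vector about the tool's x, y, z each as a share of pi rad, from -1 to 1. A call has 1 to 10 rows; each row is the pose to reach, as a shift and turn from the pose commanded when the call began, along the tool's axes at that moment, turning the shorter way round; what a row does not reach only later rows make up. A row lasts 1/8 s, in which the tool goes at most 62.5 mm and 10.7 degrees, less where a joint would pass 70% of its speed; a pose out of reach is approached as far as the arm can. A call with a number of a shift or a turn outside -1 to 1 is refused whole. A call with a gripper value outside its range is refused whole. "jaw" is the gripper's target within -1 to 1 (fully open at 1, half-way at 0, shut at -1), set as the call begins (left out, the last holds). The fingers move at their own pace and stop on an object; "newtons" is the grip in N (left out, the last holds). Time passes only in rows, so rows that repeat a pose let the fingers close. It gives the time, the measured TCP pose, the force, the opening and the grip force at its end, in the units of the state.
- telemetry.get_obs(): the state, without advancing time (a new reading comes with each control period).
- grab_frame(name): name is "side" or "top"; returns a dict with "frame" (420x560x3 uint8, red, green, blue), "vertical_fov" (degrees; the focal length in pixels is half the picture's height over the tangent of half this angle, whatever the lens; pixels are square), "cx", "cy" (the principal point, pixels), "k1" (the pictures are not rectified: a ray, as slopes to the right and down, at radius r is drawn at 1 + k1 r^2 times it, then the intrinsics apply), "origin" and "attitude" of the camera in the world. Camera axes: x right, y up, looking along -z (the intrinsics and any distortion apply to the point x, -y, -z); pixel columns grow to the right and rows downward; lengths in m; the calibration is good to about 2 mm. A picture is of the moment at which its call begins. There is no depth.
- job.hand_in(): hands the job in; it is judged then, once.
The state is a dict: "clock": time; "joints": joint angles; "qvel": joint speeds; "tau": joint torques, N m; "tcp_pos": TCP position; "orientation": TCP orientation; "contact_force": force on the tool from outside, world axes, zero at the start; "moment": the same for the moment, N m; "grip_width": finger opening in m; "gripper_force": force on a finger pad.
Only numpy, scipy, OpenCV 4.12 (cv2) and the standard library are available. Lean on these libraries where they do the work, as an engineer would, in place of code of your own. Each camera call takes 0.05 s, during which the arm holds its last target. There are 200 camera calls.

## Working session

There is one attempt and no reset: what is moved stays moved. The work goes in short steps, Python scripts to look and compute and a tool call to move; the robot and the scene stay as the last step left them, time stands still between calls to the robot, and variables do not carry over. Pictures are saved under pics/ and viewed, at most 10 in all, crops included, and the job is handed in when it is done.

Besides the shell and the picture viewer there is one more tool, called as name(argument=value, ...) on one line, values as JSON. apply_moves: Moves the arm, as the interface text tells. Its arguments: {"type":"object","properties":{"rows":{"type":"array"},"jaw":{"type":"number"},"newtons":{"type":"number"}},"required":["rows"]}

```bash
mkdir -p pics; cat > h.py <<'E'
import numpy as np, cv2
from bench import telemetry, grab_frame, job
from scipy.spatial.transform import Rotation as R
def att(a):
    a=np.array(a,float)
    if a.shape==(3,3): return a
    if a.size==4: return R.from_quat(a).as_matrix()
    return R.from_rotvec(a).as_matrix()
def KD(c):
    f=c['frame'].shape[0]/2/np.tan(np.radians(c['vertical_fov'])/2)
    return np.array([[f,0,c['cx']],[0,f,c['cy']],[0,0,1.]]),np.array([c['k1'],0,0,0.])
def pix2w(c,uv,z):
    K,D=KD(c); p=cv2.undistortPoints(np.array(uv,float).reshape(-1,1,2),K,D).reshape(-1,2)
    d=np.c_[p[:,0],-p[:,1],-np.ones(len(p))]@att(c['attitude']).T
    o=np.array(c['origin']); t=(np.broadcast_to(z,len(p))-o[2])/d[:,2]
    return o+d*t[:,None]
def w2pix(c,P):
    K,D=KD(c); q=(np.atleast_2d(P)-np.array(c['origin']))@att(c['attitude'])
    q=q*[1,-1,-1]
    return cv2.projectPoints(q,np.zeros(3),np.zeros(3),K,D)[0].reshape(-1,2)
E
python3 - <<'E'
from h import *
import pickle
print(telemetry.get_obs())
for n in('top','side'):
    c=grab_frame(n); pickle.dump(c,open(n+'.pkl','wb'))
    print({k:v for k,v in c.items() if k!='frame'})
    cv2.imwrite(f'pics/{n}0.png',cv2.resize(c['frame'][:,:,::-1],(800,600),interpolation=cv2.INTER_CUBIC))
E
```

```text
{'clock': 0.0, 'joints': array([-1.43605626,  0.47778875,  0.02233743,  1.55642936, -0.01151389,
        1.10932264, -0.083109  ]), 'qvel': array([-2.24759856e-04, -2.27699515e-03,  2.96475576e-04,  2.10576489e-04,
       -7.26091612e-05, -4.89679232e-04,  9.94891198e-04]), 'tau': array([-4.23626243e-04, -5.96452618e+01,  1.60769664e+00, -2.81183749e+01,
        1.25019587e-02,  9.57153534e-03, -1.38143014e-05]), 'tcp_pos': array([0.16218591, 0.65466646, 0.25534258]), 'orientation': array([-3.80489964e-01, -3.11836488e+00,  2.85467738e-03]), 'contact_force': array([ 0.07723741, -0.99715118, -0.06205829]), 'moment': array([-0.04259706,  0.03907258, -0.01351592]), 'gripper_force': 0.0, 'grip_width': 0.08541374888297117}
{'vertical_fov': 48.41876651206044, 'cx': 277.64171499646403, 'cy': 208.19220259029197, 'k1': -0.03072627786224752, 'origin': array([ 0.38865285, -0.0816134 ,  1.27786365]), 'attitude': array([ 0.10454497, -0.11884129, -1.53782897])}
{'vertical_fov': 49.51103408635676, 'cx': 281.4187089033245, 'cy': 210.0806034671816, 'k1': -0.01976642085122222, 'origin': array([ 0.37720591, -0.97151375,  0.73613381]), 'attitude': array([ 0.93756499, -0.09461141, -0.19417411])}
```

View pics/top0.png

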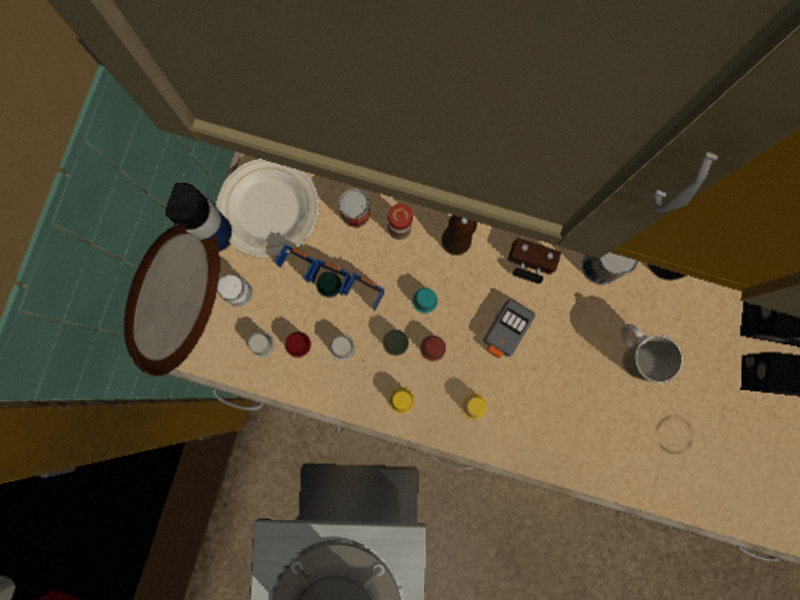

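View pics/side0.png

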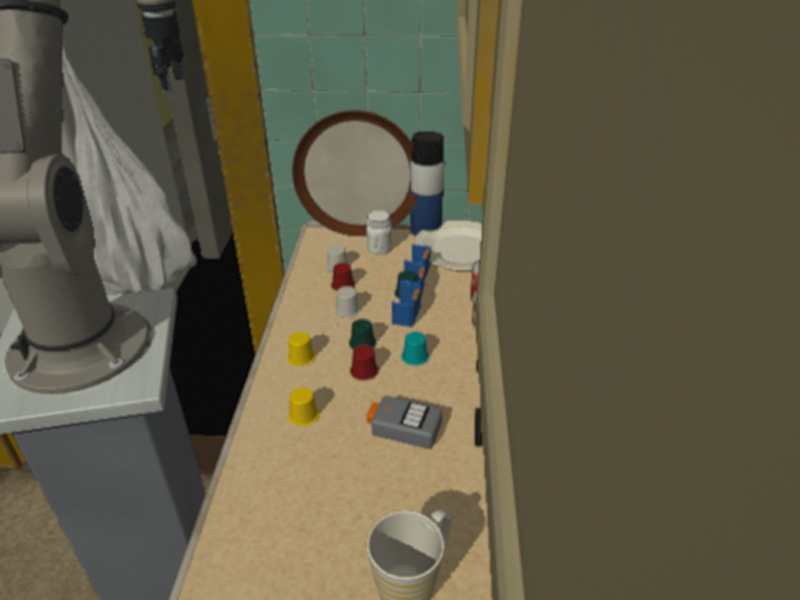

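The top view shows the rack at (330,275 of 800x600) with green in its middle bay. Pods outside it: whites at (260,345) and (341,347), reds at (297,344) and (433,347), and the double green at (396,342). The counter is at (510,328) and the stop at (535,257). The turquoise (425,299) and yellow (402,400; 476,406) ones are look-alikes. Next I'll enlarge this area.

```bash
python3 - <<'E'
from h import *
import pickle
c=pickle.load(open('top.pkl','rb'))
f=c['frame'][140:290,160:400,::-1]
g=cv2.convertScaleAbs(cv2.resize(f,None,fx=10/3,fy=10/3,interpolation=cv2.INTER_CUBIC),alpha=1.6)
for i in range(0,240,20): cv2.putText(g,str(160+i),(int(i*10/3),8),0,.3,(255,255,255)); cv2.line(g,(int(i*10/3),10),(int(i*10/3),16),(255,255,255))
for i in range(0,150,20): cv2.putText(g,str(140+i),(0,int(i*10/3)+4),0,.3,(255,255,255))
cv2.imwrite('pics/crop1.png',g)
E
```

```text
(no output)
```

View pics/crop1.png

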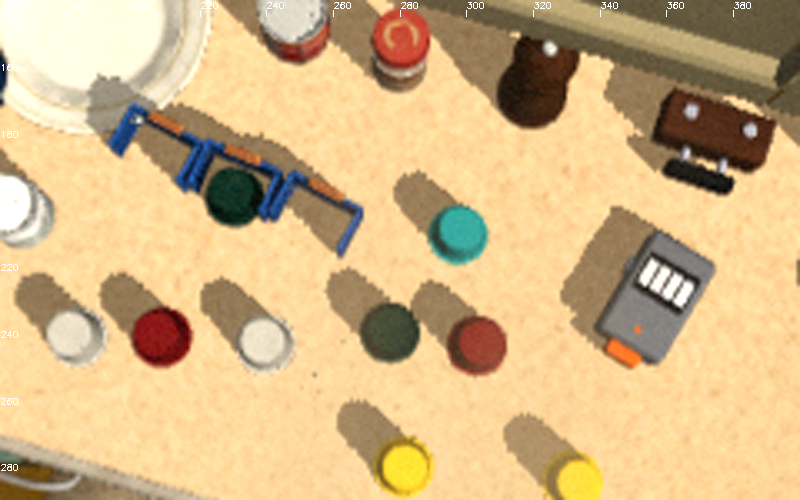

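The crop confirms it: green stands in the middle bay and the free bays are the left and right ones. Candidates, in crop pixels:
- **White:** (76,332) and (265,341)
- **Red:** (161,335) and (476,343)

The turquoise pod at (458,235) and the yellow ones are not meant. Next step is to measure.

```bash
python3 - <<'E'
from h import *
import pickle
np.set_printoptions(precision=4,suppress=True)
c=pickle.load(open('top.pkl','rb'))
P=dict(whiteA=(76,332,.043),redA=(161,335,.043),whiteB=(265,341,.043),green=(391,330,.043),redB=(476,343,.043),turq=(458,235,.043),yel1=(405,468,.043),yel2=(577,482,.043),greenBay=(234,195,.043),
rBL=(137,105,.05),rBR=(361,208,.05),rFL=(120,155,.0),rFLt=(114,147,.05),rFRt=(344,253,.05),c1=(655,232,.034),c2=(714,268,.034),c3=(655,362,.034),c4=(598,328,.034),btn=(622,358,.028),
s1=(677,90,.045),s2=(775,125,.045),s3=(757,172,.045),s4=(655,135,.045),bumpL=(668,163,.034),bumpR=(733,183,.034),shaker=(10,205,.083),spice=(401,37,.106),tin=(295,10,.072),mill=(550,48,.17))
W={k:pix2w(c,np.array(v[:2])*.3+[160,140],v[2])[0] for k,v in P.items()}
for k,v in W.items(): print(k,v[:2])
def yaw(a,b): d=W[b]-W[a]; return np.degrees(np.arctan2(d[1],d[0])),np.linalg.norm(d)
for a,b in [('rBR','rBL'),('rFLt','rBL'),('rFRt','rBR'),('c4','c1'),('c3','c2'),('c3','c4'),('c2','c1'),('s3','s2'),('s4','s1'),('s2','s1'),('s3','s4'),('bumpR','bumpL')]: print(a,b,yaw(a,b))
E
```

```text
whiteA [0.4748 0.1578]
redA [0.4745 0.0903]
whiteB [0.4723 0.0078]
green [ 0.484  -0.0918]
redB [ 0.4757 -0.1595]
turq [ 0.5618 -0.1432]
yel1 [ 0.376 -0.106]
yel2 [ 0.369  -0.2413]
greenBay [0.5886 0.0374]
rBL [0.6585 0.118 ]
rBR [ 0.5802 -0.065 ]
rFL [0.6264 0.1381]
rFLt [0.6235 0.1346]
rFRt [ 0.5436 -0.0526]
c1 [ 0.5704 -0.3031]
c2 [ 0.5425 -0.351 ]
c3 [ 0.4654 -0.3037]
c4 [ 0.4913 -0.2577]
btn [ 0.4682 -0.2781]
s1 [ 0.686  -0.3185]
s2 [ 0.6595 -0.3984]
s3 [ 0.6203 -0.3836]
s4 [ 0.6481 -0.3007]
bumpL [ 0.6275 -0.3134]
bumpR [ 0.6127 -0.3666]
shaker [0.5689 0.207 ]
spice [ 0.7064 -0.0924]
tin [ 0.735  -0.0074]
mill [ 0.6843 -0.2011]
rBR rBL (np.float64(66.83050363194394), np.float64(0.19902814261369164))
rFLt rBL (np.float64(-25.404813173583722), np.float64(0.03870128040271586))
rFRt rBR (np.float64(-18.632669153544313), np.float64(0.03861649995781044))
c4 c1 (np.float64(-29.83750554949843), np.float64(0.09123095641150113))
c3 c2 (np.float64(-31.54199055020751), np.float64(0.0905066351882867))
c3 c4 (np.float64(60.63736730562352), np.float64(0.05276882548086834))
c2 c1 (np.float64(59.82464891722864), np.float64(0.055460050704931284))
s3 s2 (np.float64(-20.773219316324365), np.float64(0.04196036492371366))
s4 s1 (np.float64(-25.14217840933), np.float64(0.04184948885434697))
s2 s1 (np.float64(71.6945586031306), np.float64(0.0841925401358606))
s3 s4 (np.float64(71.45221703989465), np.float64(0.08736840069659763))
bumpR bumpL (np.float64(74.38779669141336), np.float64(0.05519147919504827))
```

```bash
python3 - <<'E'
from h import *
import pickle
np.set_printoptions(precision=3,suppress=True)
T=pickle.load(open('top.pkl','rb'));S=pickle.load(open('side.pkl','rb'))
def ray(c,uv):
    p=pix2w(c,[np.array(uv)*.7],c['origin'][2]-1)[0]-c['origin']; return np.array(c['origin']),p
# vertical line bearings: top-view (a,b)
def inter(tu,su):
    o1,d1=ray(T,tu);o2,d2=ray(S,su)
    k=np.linalg.solve(np.c_[d1[:2],-d2[:2]],(o2-o1)[:2]); return (o1+k[0]*d1),(o2+k[1]*d2)
for tu in [(100,403),(100,460)]:
    for su in [(200,40),(225,200),(255,40),(268,200)]: print(tu,su,*inter(tu,su))
print('nadir',w2pix(T,[.389,-.0816,0])/.7)
for uv in [(165,375),(215,390),(245,405),(205,430),(700,545)]: print(uv,pix2w(T,[np.array(uv)*.7],0)[0])
for uv in [(300,225),(278,330),(240,440),(175,600)]: print('S',uv,pix2w(S,[np.array(uv)*.7],0)[0])
# cupboard lower edge
for z in (.4,.5,.6): print(z,pix2w(T,[np.array((195,125))*.7,np.array((565,232))*.7],z))
E
```

```text
(100, 403) (200, 40) [ 0.694 -4.778 12.246] [ 0.694 -4.778  1.659]
(100, 403) (225, 200) [ 0.64  -3.948 10.308] [ 0.64  -3.948  2.21 ]
(100, 403) (255, 40) [0.369 0.217 0.581] [0.369 0.217 0.443]
(100, 403) (268, 200) [ 0.348  0.543 -0.18 ] [ 0.348  0.543 -0.026]
(100, 460) (200, 40) [0.263 0.396 0.144] [0.263 0.396 0.405]
(100, 460) (225, 200) [0.253 0.436 0.049] [0.253 0.436 0.039]
(100, 460) (255, 40) [ 0.371 -0.014  1.116] [ 0.371 -0.014  0.5  ]
(100, 460) (268, 200) [0.358 0.036 0.999] [0.358 0.036 0.229]
nadir [[389.05  393.014]]
(165, 375) [0.41  0.346 0.   ]
(215, 390) [0.385 0.249 0.   ]
(245, 405) [0.358 0.19  0.   ]
(205, 430) [0.309 0.263 0.   ]
(700, 545) [ 0.124 -0.67   0.   ]
S (300, 225) [0.415 0.351 0.   ]
S (278, 330) [ 0.345 -0.026  0.   ]
S (240, 440) [ 0.275 -0.278  0.   ]
S (175, 600) [ 0.196 -0.516  0.   ]
0.4 [[ 0.747  0.198  0.4  ]
 [ 0.612 -0.313  0.4  ]]
0.5 [[ 0.706  0.166  0.5  ]
 [ 0.586 -0.287  0.5  ]]
0.6 [[ 0.665  0.134  0.6  ]
 [ 0.561 -0.26   0.6  ]]
```

apply_moves(rows=[[[0,-0.16,-0.05],[0,0,0]],[[0,-0.32,-0.1],[0,0,0]],[[0,-0.48,-0.15],[0,0,0]],[[-0.01,-0.64,-0.2],[0,0,0]],[[-0.02,-0.8,-0.2],[0,0,0]],[[-0.02,-0.94,-0.2],[0,0,0]],[[-0.02,-0.94,-0.2],[0,0,0]]], jaw=-0.4, newtons=20)

```text
clock: 0.98
tcp_pos: [0.1103, 0.4237, 0.3062]
orientation: [-0.38, -3.118, 0.001]
contact_force: [-0.1, 1.6, 0.5]
grip_width: 0.0255
gripper_force: 0.0
```

```bash
python3 - <<'E'
from h import *
np.set_printoptions(precision=3,suppress=True)
o=telemetry.get_obs();print(o['joints'],o['tcp_pos'],o['contact_force'],o['grip_width'],o['clock'])
f=[cv2.resize(grab_frame(n)['frame'][:,:,::-1],(400,300)) for n in('top','side')]
cv2.imwrite('pics/p2.png',cv2.resize(np.hstack([f[0],f[1]]),(800,300)))
E
```

```text
[-1.451  0.029 -0.008  2.027  0.     1.086 -0.131] [0.11  0.424 0.306] [-0.139  1.592  0.504] 0.02553736362051759 0.975
```

View pics/p2.png

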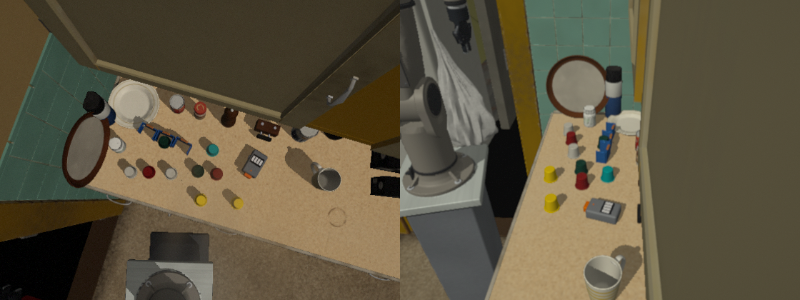

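Gripper now retracted (side half, ~(458,30)), still clear to the left of the yellow post at (515,100). I'll lean the fingers outward to pull the wrist in, then swing past the post at a small radius.

```bash
cat >> h.py <<'E'
def tool(yaw,tilt=0,az=0):
    """tool down, pushing dir (-tool x) at yaw (deg); tilt: fingers leaning outward along azimuth az"""
    y=np.radians(yaw); f=np.array([np.cos(y),np.sin(y),0]); z=np.array([0,0,-1.])
    M=np.c_[-f,np.cross(z,-f),z]
    a=np.radians(az); return R.from_rotvec(-np.radians(tilt)*np.array([-np.sin(a),np.cos(a),0])).as_matrix()@M
def rel(p0,M0,targets):
    out=[]
    for p,M in targets:
        s=M0.T@(np.array(p)-p0)/.25; r=R.from_matrix(M0.T@M).as_rotvec()/np.pi
        out.append([[round(float(v),3) for v in s],[round(float(v),3) for v in r]])
    print(out)
E
python3 - <<'E'
from h import *
o=telemetry.get_obs(); p0=np.array(o['tcp_pos']);M0=R.from_rotvec(o['orientation']).as_matrix()
print(M0[:,2], tool(0,20,90)[:,2])
t=[(p0,tool(-13.9,10,75)),(p0,tool(-13.9,20,75))]
for a in [68,61,54,47,40,33,26,20]:
    ar=np.radians(a); t.append(([.43*np.cos(ar),.43*np.sin(ar),.306],tool(-13.9,20,a)))
rel(p0,M0,t)
E
```

```text
[ 9.11281082e-05  7.55032205e-04 -9.99999711e-01] [ 2.09426937e-17  3.42020143e-01 -9.39692621e-01]
[[[0.0, 0.0, 0.0], [-0.055, -0.001, -0.0]], [[0.0, 0.0, 0.0], [-0.111, -0.002, -0.0]], [[-0.222, -0.058, 0.002], [-0.11, -0.016, -0.0]], [[-0.428, -0.1, 0.002], [-0.107, -0.029, -0.0]], [[-0.627, -0.167, 0.002], [-0.103, -0.042, -0.0]], [[-0.816, -0.258, 0.002], [-0.097, -0.054, -0.0]], [[-0.993, -0.371, 0.002], [-0.09, -0.065, -0.0]], [[-1.155, -0.505, 0.001], [-0.081, -0.076, -0.0]], [[-1.299, -0.657, 0.001], [-0.071, -0.085, -0.0]], [[-1.407, -0.801, 0.001], [-0.062, -0.092, -0.0]]]
```

apply_moves(rows=[[[0,0,0],[-0.055,0,0]],[[0,0,0],[-0.111,0,0]],[[-0.22,-0.058,0],[-0.11,-0.016,0]],[[-0.43,-0.1,0],[-0.107,-0.029,0]],[[-0.53,-0.13,0],[-0.105,-0.035,0]],[[-0.63,-0.167,0],[-0.103,-0.042,0]]])

```text
clock: 1.82
tcp_pos: [0.2527, 0.3483, 0.3061]
orientation: [0.353, 2.918, 0.452]
contact_force: [-38.0, -20.2, 11.8]
grip_width: 0.026
gripper_force: 0.0
```

```bash
python3 - <<'E'
from h import *
o=telemetry.get_obs(); p0=np.array(o['tcp_pos']);M0=R.from_rotvec(o['orientation']).as_matrix()
print(o['contact_force'],p0,o['joints'])
t=[]
for a in [47,40,33,26,20]:
    ar=np.radians(a); t.append(([.43*np.cos(ar),.43*np.sin(ar),.306],tool(-13.9,20,a)))
rel(p0,M0,t)
E
```

```text
[-37.97983711 -20.202609    11.80776063] [0.25274098 0.34828552 0.30614296] [-1.32505105 -0.18626625  0.16635593  2.25955811  0.15355372  0.73038967
  0.07672269]
[[[-0.19, -0.092, -0.004], [0.006, -0.012, -0.002]], [[-0.367, -0.203, -0.018], [0.013, -0.024, -0.004]], [[-0.53, -0.334, -0.039], [0.021, -0.034, -0.006]], [[-0.676, -0.482, -0.069], [0.031, -0.043, -0.008]], [[-0.786, -0.621, -0.101], [0.04, -0.05, -0.01]]]
```

```bash
python3 - <<'E'
from h import *
np.set_printoptions(precision=3,suppress=True)
c=grab_frame('side');t=grab_frame('top');o=telemetry.get_obs();print(o['contact_force'],o['moment'],o['tcp_pos'],o['qvel'])
a=cv2.convertScaleAbs(cv2.resize(c['frame'][0:230,0:240,::-1],(420,400),interpolation=cv2.INTER_CUBIC),alpha=1.7)
b=cv2.convertScaleAbs(cv2.resize(t['frame'][210:420,0:200,::-1],(380,400),interpolation=cv2.INTER_CUBIC),alpha=1.7)
cv2.imwrite('pics/p3.png',np.hstack([a,b]))
E
```

```text
[-3.86  -4.55   0.016] [-0.918  0.682  0.153] [0.254 0.346 0.305] [-0.009  0.006 -0.018 -0.001  0.001 -0.007 -0.034]
```

View pics/p3.png

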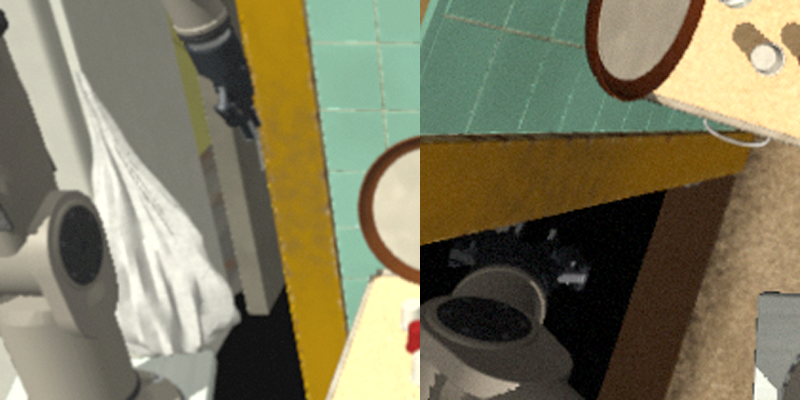

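```bash
python3 - <<'E'
from h import *
o=telemetry.get_obs(); p0=np.array(o['tcp_pos']);M0=R.from_rotvec(o['orientation']).as_matrix()
u=lambda r,a:[r*np.cos(np.radians(a)),r*np.sin(np.radians(a)),.31]
t=[(u(.41,54),tool(-13.9,18,54)),(u(.39,54),tool(-13.9,14,54)),(u(.37,54),tool(-13.9,10,54))]
for y in range(-5,55,10): t.append((u(.37,54),tool(y,10,54)))
rel(p0,M0,t)
E
```

```text
[[[0.031, -0.057, -0.045], [0.009, 0.004, -0.0]], [[0.06, -0.127, -0.072], [0.029, 0.013, -0.0]], [[0.088, -0.197, -0.099], [0.05, 0.021, -0.0]], [[0.088, -0.197, -0.099], [0.048, 0.025, -0.05]], [[0.088, -0.197, -0.099], [0.046, 0.029, -0.105]], [[0.088, -0.197, -0.099], [0.044, 0.033, -0.16]], [[0.088, -0.197, -0.099], [0.041, 0.037, -0.216]], [[0.088, -0.197, -0.099], [0.038, 0.041, -0.271]], [[0.088, -0.197, -0.099], [0.035, 0.045, -0.327]]]
```

apply_moves(rows=[[[0.03,-0.057,-0.045],[0.009,0.004,0]],[[0.06,-0.127,-0.07],[0.029,0.013,0]],[[0.088,-0.197,-0.1],[0.05,0.021,0]],[[0.088,-0.197,-0.1],[0.048,0.025,-0.05]],[[0.088,-0.197,-0.1],[0.046,0.029,-0.105]],[[0.088,-0.197,-0.1],[0.044,0.033,-0.16]],[[0.088,-0.197,-0.1],[0.041,0.037,-0.216]],[[0.088,-0.197,-0.1],[0.038,0.041,-0.271]],[[0.088,-0.197,-0.1],[0.035,0.045,-0.327]],[[0.088,-0.197,-0.1],[0.035,0.045,-0.327]]])

```text
clock: 3.18
tcp_pos: [0.2174, 0.3016, 0.3115]
orientation: [-1.144, 2.759, 0.141]
contact_force: [0.2, 0.2, 0.5]
grip_width: 0.0255
gripper_force: 0.0
```

```bash
python3 - <<'E'
from h import *
o=telemetry.get_obs(); p0=np.array(o['tcp_pos']);M0=R.from_rotvec(o['orientation']).as_matrix()
print(o['contact_force'],p0,o['joints'],M0[:,0])
t=[]
for a in [49,44,39,33,27,21,16,16]:
    ar=np.radians(a); r=.375; t.append(([r*np.cos(ar),r*np.sin(ar),.31],tool(a,10,a)))
rel(p0,M0,t)
E
```

```text
[0.15108174 0.1628961  0.54709466] [0.21735078 0.30156054 0.31153744] [-1.52321266 -0.25540601  0.31281095  2.25303762  0.15165281  0.9644147
  1.06767189] [-0.69742599 -0.69493087 -0.17512303]
[[[-0.027, -0.134, 0.007], [0.005, 0.001, -0.022]], [[-0.031, -0.265, 0.004], [0.01, 0.0, 0.005]], [[-0.023, -0.395, -0.001], [0.015, 0.0, 0.032]], [[0.001, -0.55, -0.01], [0.021, -0.0, 0.065]], [[0.04, -0.701, -0.021], [0.026, -0.001, 0.098]], [[0.095, -0.848, -0.035], [0.032, -0.001, 0.131]], [[0.153, -0.965, -0.049], [0.037, -0.002, 0.158]], [[0.153, -0.965, -0.049], [0.037, -0.002, 0.158]]]
```

Free of contact. Swinging on at the small radius, in two halves.

apply_moves(rows=[[[-0.015,-0.067,0],[0.003,0,-0.01]],[[-0.027,-0.134,0],[0.005,0,-0.02]],[[-0.03,-0.2,0],[0.008,0,0]],[[-0.03,-0.265,0],[0.01,0,0.005]],[[-0.027,-0.33,0],[0.013,0,0.02]],[[-0.023,-0.395,0],[0.015,0,0.032]]])

```text
clock: 3.92
tcp_pos: [0.2919, 0.2344, 0.3095]
orientation: [-0.991, 2.806, 0.086]
contact_force: [-0.7, 0.1, -0.1]
grip_width: 0.0257
gripper_force: 0.0
```

```bash
python3 - <<'E'
from h import *
o=telemetry.get_obs(); p0=np.array(o['tcp_pos']);M0=R.from_rotvec(o['orientation']).as_matrix()
print(o['contact_force'],p0,o['joints'],M0[:,0])
t=[]
for a in [33,27,21,16,12]:
    ar=np.radians(a); r=.385; t.append(([r*np.cos(ar),r*np.sin(ar),.31],tool(a,10,a)))
rel(p0,M0,t)
E
```

```text
[-0.66891284  0.09770624 -0.07747589] [0.29192988 0.23441465 0.30949331] [-1.41574043 -0.27684852  0.44605728  2.25650531  0.20445553  0.97724011
  1.17410443] [-0.76626295 -0.61864797 -0.17353899]
[[[-0.034, -0.155, 0.004], [0.006, -0.0, 0.032]], [[-0.009, -0.314, -0.0], [0.011, -0.0, 0.065]], [[0.031, -0.47, -0.007], [0.017, -0.0, 0.098]], [[0.078, -0.596, -0.015], [0.022, -0.0, 0.125]], [[0.122, -0.693, -0.023], [0.026, -0.0, 0.147]]]
```

```bash
cat > fit.py <<'E'
from h import *
import pickle
from scipy.optimize import minimize
S=4
def render(c,hulls):
    m=np.zeros((420*S,560*S),np.uint8)
    for P in hulls:
        q=w2pix(c,P)+.5; cv2.fillConvexPoly(m,cv2.convexHull((q*S).astype(np.float32)).astype(np.int32),1)
    return cv2.resize(m.astype(np.float32),(560,420),interpolation=cv2.INTER_AREA)
def box(x0,x1,y0,y1,z0,z1): return np.array([(x,y,z) for x in(x0,x1) for y in(y0,y1) for z in(z0,z1)])
def place(P,v):
    k=np.radians(v[2]); M=np.array([[np.cos(k),-np.sin(k)],[np.sin(k),np.cos(k)]])
    return np.c_[P[:,:2]@M.T+v[:2],P[:,2]]
RACK=[b+[0,70*j,0] for j in(-1,0,1) for b in (box(25,29,-33,33,0,50),box(-11,29,29,33,0,50),box(-11,29,-33,-29,0,50))]
th=np.linspace(0,6.283,40,endpoint=False)
POD=[np.r_[np.c_[25*np.cos(th),25*np.sin(th),0*th],np.c_[18*np.cos(th),18*np.sin(th),0*th+43]]]
def fit(c,mask,model,v0,yaw=True):
    mask=mask.astype(np.float32)
    def f(d):
        v=np.array(v0,float); v[:len(d)]+=np.array(d)*[.001,.001,1][:len(d)]
        return np.abs(render(c,[place(P/1000,v) for P in model])-mask).sum()
    n=3 if yaw else 2
    r=minimize(f,np.zeros(n),method='Nelder-Mead',options=dict(initial_simplex=np.r_[[np.zeros(n)],np.eye(n)*6],xatol=.05,fatol=.1))
    v=np.array(v0,float); v[:n]+=r.x*[.001,.001,1][:n]; return v,r.fun,mask.sum()
E
python3 - <<'E'
from fit import *
np.set_printoptions(precision=4,suppress=True)
for n in('top','side'):
    c=pickle.load(open(n+'.pkl','rb')); im=c['frame'].astype(int); r,g,b=im[...,0],im[...,1],im[...,2]
    ctr=w2pix(c,[.59,.038,.03])[0]; Y,X=np.mgrid[:420,:560]
    blue=(b>1.4*r)&(b>1.25*g)&(b>30)&(np.hypot(X-ctr[0],Y-ctr[1])<55)
    # include orange tags on the back wall
    print(n,'rack',fit(c,blue,RACK,[.591,.038,-22]))
    for nm,p in (('redA',[.4745,.0903,0]),('redB',[.4757,-.1595,0])):
        q=w2pix(c,[p[0],p[1],.02])[0]
        m=(r>2*g)&(r>30)&(np.hypot(X-q[0],Y-q[1])<22); print(n,nm,fit(c,m,POD,p,False))
    p=[.4723,.0078,0];q=w2pix(c,[p[0],p[1],.02])[0]
    sat=im.max(2)-im.min(2); m=(sat<.22*im.max(2))&(im.max(2)>70)&(np.hypot(X-q[0],Y-q[1])<20); print(n,'whiteB',fit(c,m,POD,p,False))
E
```

```text
top rack (array([  0.5966,   0.0418, -22.2967]), np.float64(290.8125), np.float32(340.0))
top redA (array([0.4773, 0.0962, 0.    ]), np.float64(28.375), np.float32(239.0))
top redB (array([ 0.4787, -0.161 ,  0.    ]), np.float64(118.6875), np.float32(148.0))
top whiteB (array([0.4737, 0.0119, 0.    ]), np.float64(37.5), np.float32(230.0))
side rack (array([  0.5964,   0.0385, -20.5417]), np.float64(605.125), np.float32(1001.0))
side redA (array([0.4776, 0.1008, 0.    ]), np.float64(117.5), np.float32(188.0))
side redB (array([ 0.4805, -0.1616,  0.    ]), np.float64(92.0), np.float32(341.0))
side whiteB (array([0.476 , 0.0088, 0.    ]), np.float64(48.6875), np.float32(293.0))
```

apply_moves(rows=[[[-0.017,-0.077,0],[0.003,0,0.016]],[[-0.034,-0.155,0],[0.006,0,0.032]],[[-0.022,-0.235,0],[0.008,0,0.05]],[[-0.009,-0.314,0],[0.011,0,0.065]],[[0.031,-0.47,-0.007],[0.017,0,0.098]],[[0.078,-0.596,-0.015],[0.022,0,0.125]],[[0.078,-0.596,-0.015],[0.022,0,0.125]]])

```text
clock: 4.8
tcp_pos: [0.3703, 0.1046, 0.3097]
orientation: [-0.411, 2.94, 0.036]
contact_force: [0.7, -0.4, -0.9]
grip_width: 0.0256
gripper_force: 0.0
```

```bash
python3 - <<'E'
from h import *
o=telemetry.get_obs(); p0=np.array(o['tcp_pos']);M0=R.from_rotvec(o['orientation']).as_matrix()
print(o['joints'])
p=lambda z:[.4375,.082,z]
t=[((p0+p(.25))/2,tool(18,5,10)),(p(.25),tool(20)),(p(.2),tool(20)),(p(.15),tool(20)),(p(.1),tool(20)),(p(.065),tool(20)),(p(.065),tool(20))]
rel(p0,M0,t)
E
```

```text
[-1.18816254 -0.29747515  0.59370668  2.2460039   0.26316604  0.99210595
  1.1196132 ]
[[[-0.094, -0.08, 0.138], [0.002, 0.028, -0.012]], [[-0.189, -0.161, 0.276], [-0.002, 0.055, -0.023]], [[-0.154, -0.161, 0.473], [-0.002, 0.055, -0.023]], [[-0.119, -0.161, 0.67], [-0.002, 0.055, -0.023]], [[-0.085, -0.161, 0.867], [-0.002, 0.055, -0.023]], [[-0.06, -0.161, 1.005], [-0.002, 0.055, -0.023]], [[-0.06, -0.161, 1.005], [-0.002, 0.055, -0.023]]]
```

apply_moves(rows=[[[-0.094,-0.08,0.138],[0.002,0.028,-0.012]],[[-0.189,-0.161,0.276],[-0.002,0.055,-0.023]],[[-0.154,-0.161,0.47],[-0.002,0.055,-0.023]],[[-0.12,-0.161,0.67],[-0.002,0.055,-0.023]],[[-0.085,-0.161,0.867],[-0.002,0.055,-0.023]],[[-0.06,-0.161,1.0],[-0.002,0.055,-0.023]],[[-0.06,-0.161,1.0],[-0.002,0.055,-0.023]]])

```text
clock: 5.68
tcp_pos: [0.4354, 0.0843, 0.0646]
orientation: [0.557, -3.089, 0.002]
contact_force: [0.2, -0.7, -0.6]
grip_width: 0.0255
gripper_force: 0.0
```

```bash
cat >> h.py <<'E'
def now():
    o=telemetry.get_obs(); return o,np.array(o['tcp_pos']),R.from_rotvec(o['orientation']).as_matrix()
def cradle(pod,yaw,z,back=.031):
    y=np.radians(yaw); return ([pod[0]-back*np.cos(y),pod[1]-back*np.sin(y),z],tool(yaw))
E
python3 - <<'E'
from h import *
o,p0,M0=now(); print(p0,M0[:,0],o['contact_force'])
# descend only: check then push
t=[(np.array([.4375,.082,.045]),tool(20)),(np.array([.4375,.082,.033]),tool(20))]
rel(p0,M0,t)
P0=np.array([.477,.0965]);d=np.array([.927,-.375]);O=np.array([.6208,.1064]);P2=O-.05*d
u=np.array([np.cos(np.radians(20)),np.sin(np.radians(20))])
k=np.linalg.solve(np.c_[u,-d],P2-P0); P1=P0+k[0]*u; print('P1',P1,k,P2)
t=[]
for s in np.linspace(0,1,9):
    B=(1-s)**2*P0+2*s*(1-s)*P1+s*s*P2; T=(1-s)*(P1-P0)+s*(P2-P1); t.append(cradle(B,np.degrees(np.arctan2(T[1],T[0])),.033))
q,M=np.array([.4375,.082,.033]),tool(20)
rel(q,M,t)
E
```

```text
[0.43538307 0.08429731 0.06455424] [-0.93708201 -0.34909132  0.00354242] [ 0.19022321 -0.71025728 -0.63940303]
[[[-0.005, -0.011, 0.078], [-0.0, -0.001, 0.002]], [[-0.005, -0.011, 0.126], [-0.0, -0.001, 0.002]]]
P1 [0.56557701 0.1287394 ] [ 0.09426169 -0.00957172] [0.57445 0.12515]
[[[-0.044, 0.0, 0.0], [0.0, 0.0, 0.0]], [[-0.133, 0.001, 0.0], [0.0, 0.0, 0.003]], [[-0.211, 0.002, 0.0], [0.0, 0.0, 0.007]], [[-0.278, 0.002, 0.0], [0.0, 0.0, 0.012]], [[-0.334, 0.002, 0.0], [0.0, 0.0, 0.02]], [[-0.38, 0.003, 0.0], [0.0, 0.0, 0.032]], [[-0.415, 0.006, 0.0], [0.0, 0.0, 0.052]], [[-0.443, 0.018, 0.0], [0.0, 0.0, 0.096]], [[-0.482, 0.058, 0.0], [0.0, 0.0, 0.233]]]
```

```bash
python3 - <<'E'
from h import *
o,p0,M0=now()
t=[([.438,.0785,.055],tool(25)),([.438,.0785,.04],tool(25)),([.438,.0785,.033],tool(25))]
P0=np.array([.477,.0965]);y0=25;L=[.0,.012,.024,.036,.048,.060]
u=lambda y:np.array([np.cos(np.radians(y)),np.sin(np.radians(y))])
for l in L: t.append(cradle(P0+l*u(25),25,.033))
rel(p0,M0,t)
# second call from last target
q,M=t[-1]; t=[]; P=P0+.06*u(25)
for i in range(6):
    y=25-47/6*(i+.5); P=P+.06*np.radians(47/6)*u(y); t.append(cradle(P,25-47/6*(i+1),.033))
print(P, np.array([.6208,.1064])-.045*np.array([.927,-.375]))
rel(np.array(q),M,t)
E
```

```text
[[[-0.002, -0.025, 0.038], [-0.0, -0.001, -0.025]], [[-0.002, -0.025, 0.098], [-0.0, -0.001, -0.025]], [[-0.002, -0.025, 0.126], [-0.0, -0.001, -0.025]], [[-0.05, -0.022, 0.126], [-0.0, -0.001, -0.025]], [[-0.098, -0.018, 0.126], [-0.0, -0.001, -0.025]], [[-0.146, -0.014, 0.126], [-0.0, -0.001, -0.025]], [[-0.193, -0.011, 0.126], [-0.0, -0.001, -0.025]], [[-0.241, -0.007, 0.125], [-0.0, -0.001, -0.025]], [[-0.289, -0.003, 0.125], [-0.0, -0.001, -0.025]]]
[0.57924923 0.12311064] [0.579085 0.123275]
[[[-0.034, 0.015, 0.0], [0.0, 0.0, 0.044]], [[-0.069, 0.025, 0.0], [0.0, 0.0, 0.087]], [[-0.106, 0.03, 0.0], [0.0, 0.0, 0.131]], [[-0.143, 0.029, 0.0], [0.0, 0.0, 0.174]], [[-0.18, 0.024, 0.0], [0.0, 0.0, 0.218]], [[-0.215, 0.014, 0.0], [0.0, 0.0, 0.261]]]
```

apply_moves(rows=[[[-0.002,-0.025,0.038],[0,0,-0.025]],[[-0.002,-0.025,0.098],[0,0,-0.025]],[[-0.002,-0.025,0.126],[0,0,-0.025]],[[-0.05,-0.022,0.126],[0,0,-0.025]],[[-0.098,-0.018,0.126],[0,0,-0.025]],[[-0.146,-0.014,0.126],[0,0,-0.025]],[[-0.193,-0.011,0.126],[0,0,-0.025]],[[-0.241,-0.007,0.126],[0,0,-0.025]],[[-0.289,-0.003,0.126],[0,0,-0.025]],[[-0.289,-0.003,0.126],[0,0,-0.025]]])

```text
clock: 6.92
tcp_pos: [0.5061, 0.1097, 0.0349]
orientation: [-0.678, 3.065, -0.001]
contact_force: [-0.3, -0.1, 0.2]
grip_width: 0.0257
gripper_force: 0.0
```

apply_moves(rows=[[[-0.034,0.015,0],[0,0,0.044]],[[-0.069,0.025,0],[0,0,0.087]],[[-0.106,0.03,0],[0,0,0.131]],[[-0.143,0.029,0],[0,0,0.174]],[[-0.18,0.024,0],[0,0,0.218]],[[-0.215,0.014,0],[0,0,0.261]],[[-0.215,0.014,0],[0,0,0.261]]])

```text
clock: 7.8
tcp_pos: [0.5524, 0.1348, 0.0348]
orientation: [0.599, 3.082, -0.001]
contact_force: [0.1, -0.2, 0.3]
grip_width: 0.0261
gripper_force: 0.0
```

```bash
cat > look.py <<'E'
from fit import *
import sys
n=sys.argv[1]; x,y,w=map(float,sys.argv[2:5]); out=sys.argv[5]
c=grab_frame(n); pickle.dump(c,open('last_'+n+'.pkl','wb'))
q=w2pix(c,[x,y,.03])[0]; w=int(w)
x0,y0=int(q[0]-w/2),int(q[1]-w*.375); x0=max(x0,0);y0=max(y0,0)
f=c['frame'][y0:y0+int(w*.75),x0:x0+w,::-1]; s=800/w
g=cv2.convertScaleAbs(cv2.resize(f,None,fx=s,fy=s,interpolation=cv2.INTER_CUBIC),alpha=1.6)
print('px = crop/%.3f + (%d,%d)'%(s,x0,y0),g.shape)
V=np.array([.5945,.0415,-22])
for P in RACK:
    h=cv2.convexHull(((w2pix(c,place(P/1000,V))-[x0,y0]+.5)*s).astype(np.float32)).astype(np.int32); cv2.polylines(g,[h],True,(0,255,255),1)
cv2.imwrite('pics/'+out,g[:600,:800])
o,p0,M0=now(); print(p0,M0[:,0],o['contact_force'],o['clock'],o['joints'])
E
python3 look.py top .59 .05 110 p4.png
```

```text
px = crop/7.273 + (170,157) (596, 800, 3)
[0.551913   0.13461338 0.03479638] [-0.92771342  0.37329043 -0.00143389] [-0.5703029  -0.80118403 -0.72448639] 7.85 [-0.93205162  0.78519158  0.80715599  2.00172514 -0.86120497  0.73682735
  1.60346272]
```

View pics/p4.png

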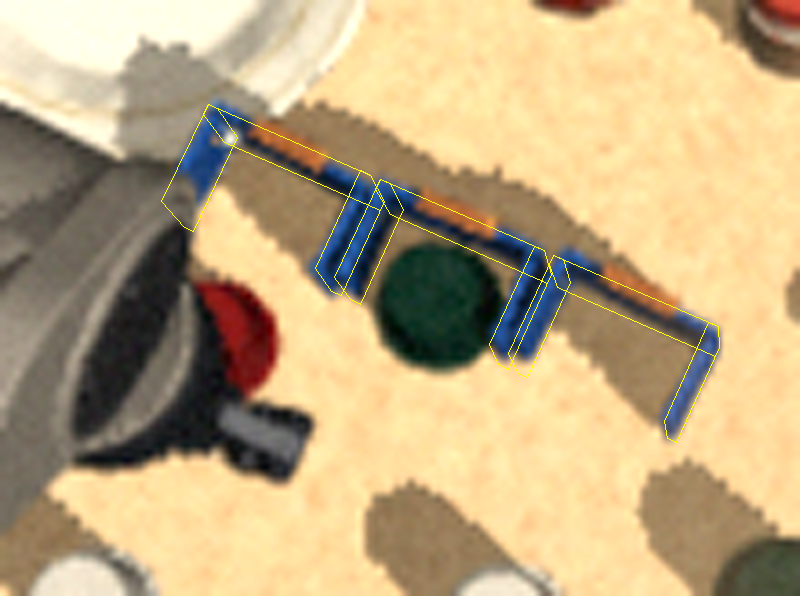

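Left bay's mouth: the red pod (crop 225,340) sits in the cradle in front of it. The drawn rack model lies about 2.5 mm short in x, so the fitted pose (.5966,.0418,-22.3°) is the right one. The pod's lateral error to the bay axis is about 1 mm, so I'll push it in.

apply_moves(rows=[[[-0.025,0,0],[0,0,0]],[[-0.05,0,0],[0,0,0]],[[-0.075,0,0],[0,0,0]],[[-0.1,0,0],[0,0,0]],[[-0.125,0,0],[0,0,0]],[[-0.15,0,0],[0,0,0]],[[-0.168,0,0],[0,0,0]],[[-0.168,0,0],[0,0,0]]])

```text
clock: 8.85
tcp_pos: [0.5916, 0.119, 0.0351]
orientation: [0.601, 3.081, 0.001]
contact_force: [-0.1, 0.5, 0.3]
grip_width: 0.0258
gripper_force: 0.0
```

apply_moves(rows=[[[-0.008,0,0],[0,0,0]],[[-0.016,0,0],[0,0,0]],[[-0.016,0,0],[0,0,0]]])

```text
clock: 9.22
tcp_pos: [0.5951, 0.1177, 0.0351]
orientation: [0.601, 3.082, 0.001]
contact_force: [-0.4, -0.2, 0.4]
grip_width: 0.0255
gripper_force: 0.0
```

apply_moves(rows=[[[-0.008,0,0],[0,0,0]],[[-0.012,0,0],[0,0,0]],[[-0.012,0,0],[0,0,0]]])

```text
clock: 9.6
tcp_pos: [0.5978, 0.1165, 0.0351]
orientation: [0.601, 3.082, 0.001]
contact_force: [0.0, -0.1, -0.1]
grip_width: 0.0259
gripper_force: 0.1
```

```bash
python3 look.py side .61 .09 130 p5.png
```

```text
px = crop/6.154 + (220,136) (597, 800, 3)
[0.59774369 0.11661992 0.03511849] [-0.92676586  0.37563632 -0.00154799] [ 0.42907778 -0.43024682  0.95378514] 9.65 [-0.85643277  0.83068808  0.80645765  1.90243314 -0.848097    0.79004869
  1.61475954]
```

View pics/p5.png

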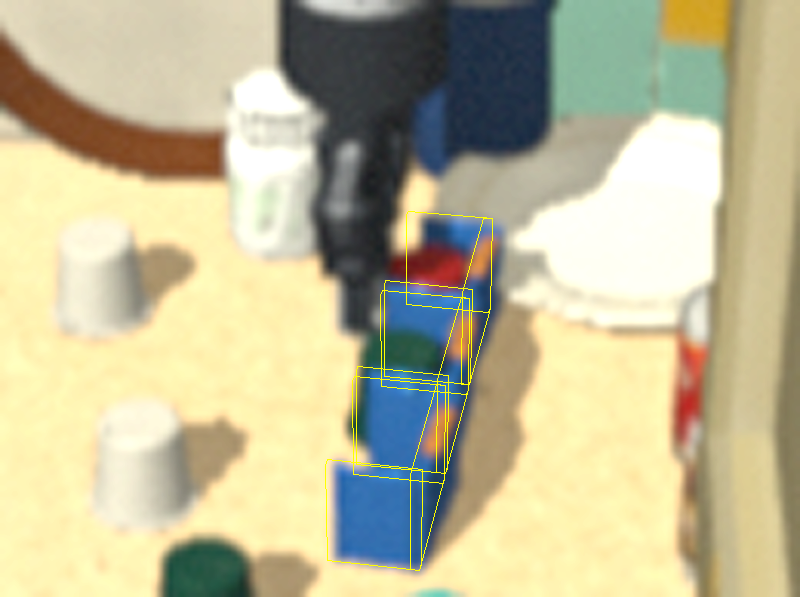

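The side crop shows the red pod (430,262) inside the left bay, at about the same depth as the green one (402,348). I'll feel for the back wall.

apply_moves(rows=[[[-0.008,0,0],[0,0,0]],[[-0.012,0,0],[0,0,0]],[[-0.012,0,0],[0,0,0]]])

```text
clock: 10.02
tcp_pos: [0.5988, 0.1162, 0.0347]
orientation: [-0.6, -3.081, -0.002]
contact_force: [-6.2, 1.7, 3.8]
grip_width: 0.0255
gripper_force: 3.1
```

apply_moves(rows=[[[-0.006,0,0],[0,0,0]],[[-0.012,0,0],[0,0,0]],[[-0.012,0,0],[0,0,0]]])

```text
clock: 10.4
tcp_pos: [0.5993, 0.1161, 0.0344]
orientation: [-0.598, -3.076, -0.003]
contact_force: [-13.3, 4.5, 9.2]
grip_width: 0.0253
gripper_force: 7.0
```

Home: the force rises against the back wall. Now I'll back off, lift and go behind white B.

```bash
python3 - <<'E'
from h import *
o,p0,M0=now()
B=np.array([.4343,.0228])
f=np.array([.9252,-.3794,0]); Q=lambda z:np.array([*B,z])
a=p0-.06*f; b=a+[0,0,.085]
t=[(p0-.02*f,tool(-22)),(p0-.06*f,tool(-22)),(a+[0,0,.05],tool(-22)),(b,tool(-22)),((2*b+Q(.12))/3,tool(-20)),((b+2*Q(.12))/3,tool(-18)),(Q(.12),tool(-17)),(Q(.08),tool(-17)),(Q(.05),tool(-17)),(Q(.05),tool(-17))]
rel(p0,M0,t)
E
```

```text
[[[0.08, 0.0, 0.001], [0.0, -0.003, -0.0]], [[0.24, 0.001, 0.002], [0.0, -0.003, -0.0]], [[0.242, 0.001, -0.198], [0.0, -0.003, -0.0]], [[0.243, 0.001, -0.338], [0.0, -0.003, -0.0]], [[0.32, -0.197, -0.338], [0.0, -0.003, -0.011]], [[0.397, -0.395, -0.339], [0.0, -0.003, -0.022]], [[0.475, -0.593, -0.339], [0.0, -0.003, -0.028]], [[0.474, -0.593, -0.179], [0.0, -0.003, -0.028]], [[0.473, -0.593, -0.059], [0.0, -0.003, -0.028]], [[0.473, -0.593, -0.059], [0.0, -0.003, -0.028]]]
```

apply_moves(rows=[[[0.08,0,0],[0,0,0]],[[0.25,0,0],[0,0,0]],[[0.25,0,-0.2],[0,0,0]],[[0.25,0,-0.34],[0,0,0]],[[0.33,-0.2,-0.34],[0,0,-0.011]],[[0.41,-0.4,-0.34],[0,0,-0.022]],[[0.485,-0.593,-0.34],[0,0,-0.028]],[[0.485,-0.593,-0.18],[0,0,-0.028]],[[0.485,-0.593,-0.06],[0,0,-0.028]],[[0.485,-0.593,-0.06],[0,0,-0.028]]])

```text
clock: 11.65
tcp_pos: [0.4345, 0.0218, 0.049]
orientation: [-0.467, -3.106, 0.001]
contact_force: [0.8, -0.3, -0.9]
grip_width: 0.0256
gripper_force: 0.0
```

```bash
python3 - <<'E'
from fit import *
np.set_printoptions(precision=4,suppress=True)
o,p0,M0=now(); print(p0,o['contact_force'],M0[:,0],o['clock'])
c=grab_frame('side'); im=c['frame'].astype(int); r,g,b=im[...,0],im[...,1],im[...,2]; Y,X=np.mgrid[:420,:560]
for nm,p in (('whiteB',[.4745,.0105,0]),('whiteA',[.478,.163,0])):
    q=w2pix(c,[p[0],p[1],.02])[0]; sat=im.max(2)-im.min(2); m=(sat<.22*im.max(2))&(im.max(2)>70)&(np.hypot(X-q[0],Y-q[1])<20); print(nm,fit(c,m,POD,p,False))
P=np.array([.4745,.0105]); u=lambda y:np.array([np.cos(np.radians(y)),np.sin(np.radians(y))])
t=[([.4343,.0228,.033],tool(-17)),([.4343,.0228,.033],tool(-17))]
for l in (.0,.012,.024,.036,.048,.056): t.append(cradle(P+l*u(-17),-17 if l<.05 else -20,.033))
e=P+.056*u(-17); t.append(cradle(e+.004*u(-21),-22.3,.033)); t.append(t[-1])
rel(p0,M0,t)
E
```

```text
[0.4345 0.0218 0.049 ] [ 0.8181 -0.3175 -0.9499] [-0.9559  0.2938  0.0002] 11.65
whiteB (array([0.4762, 0.0089, 0.    ]), np.float64(58.4375), np.float32(308.0))
whiteA (array([0.4767, 0.1634, 0.    ]), np.float64(116.8125), np.float32(237.0))
[[[0.002, 0.004, 0.064], [-0.0, -0.0, -0.0]], [[0.002, 0.004, 0.064], [-0.0, -0.0, -0.0]], [[-0.042, 0.004, 0.064], [-0.0, -0.0, -0.0]], [[-0.09, 0.004, 0.064], [-0.0, -0.0, -0.0]], [[-0.138, 0.004, 0.064], [-0.0, -0.0, -0.0]], [[-0.186, 0.004, 0.064], [-0.0, -0.0, -0.0]], [[-0.234, 0.004, 0.064], [-0.0, -0.0, -0.0]], [[-0.266, 0.01, 0.064], [-0.0, -0.0, 0.016]], [[-0.283, 0.014, 0.064], [-0.0, -0.0, 0.029]], [[-0.283, 0.014, 0.064], [-0.0, -0.0, 0.029]]]
```

apply_moves(rows=[[[0,0.004,0.064],[0,0,0]],[[0,0.004,0.064],[0,0,0]],[[-0.042,0.004,0.064],[0,0,0]],[[-0.09,0.004,0.064],[0,0,0]],[[-0.138,0.004,0.064],[0,0,0]],[[-0.186,0.004,0.064],[0,0,0]],[[-0.234,0.004,0.064],[0,0,0]],[[-0.266,0.01,0.064],[0,0,0.016]],[[-0.283,0.014,0.064],[0,0,0.029]],[[-0.283,0.014,0.064],[0,0,0.029]]])

```text
clock: 12.95
tcp_pos: [0.5042, 0.005, 0.0338]
orientation: [0.606, 3.081, -0.0]
contact_force: [0.5, 0.4, -0.1]
grip_width: 0.0256
gripper_force: 0.0
```

```bash
python3 - <<'E'
from h import *
o,p0,M0=now(); print(p0,M0[:,0],o['contact_force'])
n=np.array([.3794,.9252]);d=np.array([.9252,-.3794])
tcpL=np.array([.5993,.1161]); print('left-push lateral err', n@(tcpL-[.6232,.1066]))
O=np.array([.570,-.023]); rel_=p0[:2]-O; print('lat',n@rel_,'along',d@rel_, 'home TCP along should be',d@(tcpL-np.array([.6232,.1066])))
E
```

```text
[0.50421159 0.00496689 0.03383593] [-0.92559732  0.37850536 -0.00181201] [ 0.46058408  0.38614233 -0.05867455]
left-push lateral err -0.0002782599999999753
lat 0.0009148460708769164 along -0.07147807075909018 home TCP along should be -0.025716579999999926
```

apply_moves(rows=[[[-0.025,-0.004,0],[0,0,0]],[[-0.05,-0.004,0],[0,0,0]],[[-0.075,-0.004,0],[0,0,0]],[[-0.1,-0.004,0],[0,0,0]],[[-0.125,-0.004,0],[0,0,0]],[[-0.15,-0.004,0],[0,0,0]],[[-0.17,-0.004,0],[0,0,0]],[[-0.17,-0.004,0],[0,0,0]]])

```text
clock: 13.95
tcp_pos: [0.5433, -0.0121, 0.034]
orientation: [0.606, 3.08, 0.0]
contact_force: [0.3, 0.6, -0.9]
grip_width: 0.0253
gripper_force: 0.0
```

apply_moves(rows=[[[-0.008,0,0],[0,0,0]],[[-0.016,0,0],[0,0,0]],[[-0.016,0,0],[0,0,0]]])

```text
clock: 14.32
tcp_pos: [0.5467, -0.0134, 0.034]
orientation: [0.606, 3.081, 0.001]
contact_force: [-0.0, 0.2, 0.6]
grip_width: 0.0255
gripper_force: 0.0
```

apply_moves(rows=[[[-0.008,0,0],[0,0,0]],[[-0.014,0,0],[0,0,0]],[[-0.014,0,0],[0,0,0]]])

```text
clock: 14.7
tcp_pos: [0.5482, -0.0141, 0.0336]
orientation: [-0.605, -3.081, -0.002]
contact_force: [-4.7, 1.7, 4.3]
grip_width: 0.0254
gripper_force: 2.8
```

```bash
python3 look.py side .57 .05 150 p6.png; python3 - <<'E'
from fit import *
np.set_printoptions(precision=4,suppress=True)
for n in('top','side'):
    c=pickle.load(open(n+'.pkl','rb')); im=c['frame'].astype(int); Y,X=np.mgrid[:420,:560]
    CNT=[box(-48,48,-30,30,0,34)]; 
    q=w2pix(c,[.518,-.303,.02])[0]; sat=im.max(2)-im.min(2)
    print(n,im[int(q[1])-3:int(q[1])+4:3,int(q[0])-3:int(q[0])+4:3].tolist())
    m=((sat<.25*im.max(2))&(np.hypot(X-q[0],Y-q[1])<36)).astype(np.uint8)
    k,l,s,cen=cv2.connectedComponentsWithStats(m); j=1+np.argmax(s[1:,4]); m=cv2.morphologyEx((l==j).astype(np.uint8),cv2.MORPH_CLOSE,np.ones((7,7)))
    print('counter',fit(c,m,CNT,[.520,-.302,-30]))
    cv2.imwrite(f'm_{n}.png',m*255)
E
```

```text
px = crop/5.333 + (199,138) (597, 800, 3)
[ 0.54822413 -0.0140998   0.0336307 ] [-0.92566879  0.37832907  0.00209974] [-4.64963772  2.2942698   4.14975784] 14.75 [-0.66163765  0.75312661  0.78089525  2.04597486 -0.84638305  0.70091735
  1.86036666]
top [[[28, 27, 22], [137, 130, 125], [116, 111, 105]], [[82, 80, 79], [52, 51, 48], [29, 27, 26]], [[86, 85, 79], [83, 81, 78], [82, 82, 79]]]
counter (array([  0.521 ,  -0.3046, -28.2851]), np.float64(121.4375), np.float32(761.0))
side [[[98, 99, 95], [67, 67, 66], [118, 117, 113]], [[96, 98, 95], [40, 40, 40], [152, 151, 144]], [[83, 84, 82], [103, 102, 99], [171, 170, 160]]]
counter (array([  0.5227,  -0.3053, -28.9477]), np.float64(180.5), np.float32(1319.0))
```

View pics/p6.png

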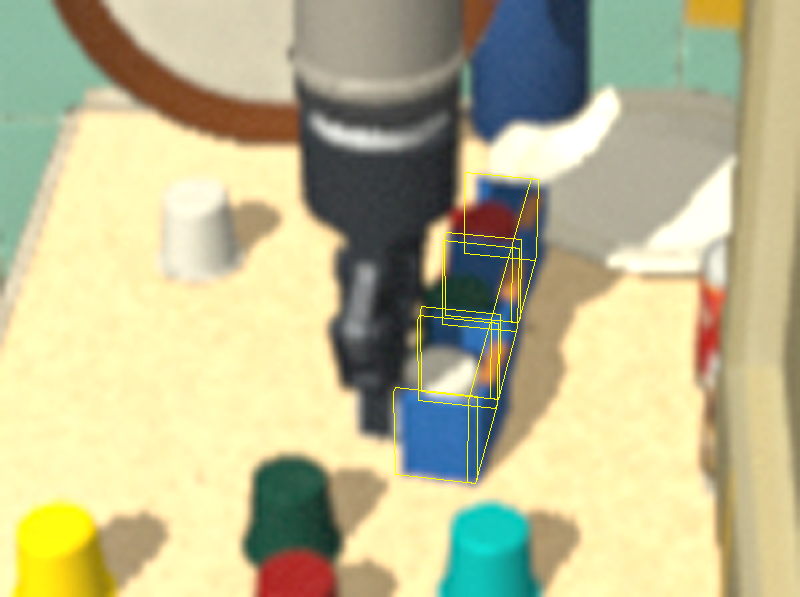

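White has met the back wall too (force rise, depth like the others; top at (440,370) inside the right bay). A final nudge, then retreat and go to the counter.

apply_moves(rows=[[[-0.006,0,0],[0,0,0]],[[-0.01,0,0],[0,0,0]],[[-0.01,0,0],[0,0,0]]])

```text
clock: 15.12
tcp_pos: [0.5486, -0.0143, 0.0333]
orientation: [-0.604, -3.077, -0.004]
contact_force: [-9.9, 3.6, 7.8]
grip_width: 0.0256
gripper_force: 5.8
```

```bash
python3 - <<'E'
from fit import *
np.set_printoptions(precision=4,suppress=True)
o,p0,M0=now(); print(p0,o['contact_force'])
f=np.array([.9252,-.3794,0]); a=p0-.06*f; b=a+[0,0,.086]; Q=lambda z:np.array([.4474,-.2643,z])
t=[(p0-.02*f,tool(-22)),(a,tool(-22)),(a+[0,0,.05],tool(-22)),(b,tool(-22))]
for s in (.2,.4,.6,.8,1,1): t.append((b+(Q(.12)-b)*s,tool(-22-6.6*s)))
rel(p0,M0,t)
c=pickle.load(open('top.pkl','rb')); im=c['frame'].astype(int); Y,X=np.mgrid[:420,:560]
for z,pts in ((.045,[(677,90),(775,125),(757,172),(655,135)]),):
    pass
BL=[box(-20,20,-45,45,0,45)]; q=w2pix(c,[.656,-.345,.03])[0]
r,g,b_=im[...,0],im[...,1],im[...,2]
m=((im.max(2)<85)&(r>1.25*b_)&(np.hypot(X-q[0],Y-q[1])<24)).astype(np.uint8); m=cv2.morphologyEx(m,cv2.MORPH_CLOSE,np.ones((3,3)))
k,l,s,_=cv2.connectedComponentsWithStats(m); j=1+np.argmax(s[1:,4])
print('stop',fit(c,l==j,BL,[.656,-.345,-19]))
E
```

```text
[ 0.5486 -0.0143  0.0333] [-9.8636  3.6346  7.8366]
[[[0.08, 0.0, 0.001], [0.0, -0.002, -0.001]], [[0.24, 0.0, 0.002], [0.0, -0.002, -0.001]], [[0.241, 0.001, -0.198], [0.0, -0.002, -0.001]], [[0.242, 0.001, -0.342], [0.0, -0.002, -0.001]], [[0.194, -0.215, -0.344], [0.0, -0.002, 0.006]], [[0.145, -0.431, -0.345], [0.0, -0.002, 0.013]], [[0.096, -0.647, -0.346], [0.0, -0.002, 0.021]], [[0.048, -0.862, -0.347], [0.0, -0.002, 0.028]], [[-0.001, -1.078, -0.348], [0.0, -0.002, 0.035]], [[-0.001, -1.078, -0.348], [0.0, -0.002, 0.035]]]
stop (array([  0.6604,  -0.3505, -18.6605]), np.float64(462.375), np.float32(988.0))
```

apply_moves(rows=[[[0.08,0,0],[0,0,0]],[[0.25,0,0],[0,0,0]],[[0.25,0,-0.2],[0,0,0]],[[0.25,0,-0.345],[0,0,0]],[[0.2,-0.2,-0.345],[0,0,0.006]],[[0.15,-0.4,-0.345],[0,0,0.013]],[[0.1,-0.6,-0.345],[0,0,0.021]],[[0.05,-0.8,-0.345],[0,0,0.028]],[[0.01,-0.98,-0.345],[0,0,0.035]],[[0.01,-0.98,-0.345],[0,0,0.035]]])

```text
clock: 16.38
tcp_pos: [0.4558, -0.2461, 0.1209]
orientation: [0.785, 3.038, -0.003]
contact_force: [-0.2, 0.1, -0.8]
grip_width: 0.0254
gripper_force: 0.0
```

```bash
python3 - <<'E'
from h import *
np.set_printoptions(precision=4,suppress=True)
o,p0,M0=now(); print(p0,o['contact_force'],o['joints'])
Q=lambda z:np.array([.4474,-.2643,z])
t=[(Q(.12),tool(-28.6)),(Q(.08),tool(-28.6)),(Q(.05),tool(-28.6)),(Q(.036),tool(-28.6)),(Q(.036),tool(-28.6))]
rel(p0,M0,t)
E
```

```text
[ 0.4558 -0.2461  0.1209] [-0.2418  0.0883 -0.8389] [-0.3374  0.591   0.9481  2.0911 -0.6825  0.7985  2.0996]
[[[-0.006, -0.08, 0.004], [-0.0, 0.001, -0.002]], [[-0.005, -0.08, 0.164], [-0.0, 0.001, -0.002]], [[-0.005, -0.08, 0.284], [-0.0, 0.001, -0.002]], [[-0.004, -0.08, 0.34], [-0.0, 0.001, -0.002]], [[-0.004, -0.08, 0.34], [-0.0, 0.001, -0.002]]]
```

apply_moves(rows=[[[-0.005,-0.08,0.004],[0,0,-0.002]],[[-0.005,-0.08,0.164],[0,0,-0.002]],[[-0.005,-0.08,0.284],[0,0,-0.002]],[[-0.005,-0.08,0.34],[0,0,-0.002]],[[-0.005,-0.08,0.34],[0,0,-0.002]]], jaw=0)

```text
clock: 17.0
tcp_pos: [0.4486, -0.2593, 0.0347]
orientation: [0.764, 3.047, 0.001]
contact_force: [0.1, -0.1, 0.3]
grip_width: 0.0426
gripper_force: 0.0
```

```bash
python3 look.py top .49 -.26 110 p7.png; python3 look.py side .52 -.3 100 tmp.png
```

```text
px = crop/7.273 + (285,197) (596, 800, 3)
[ 0.44894054 -0.2596819   0.03543786] [-0.88156079  0.47206697 -0.00183106] [-0.42529317 -0.04786881  0.39586545] 17.05 [-0.17268103  0.70657729  0.76483263  2.11703049 -0.83849635  0.65029123
  2.2606885 ]
px = crop/8.000 + (233,250) (600, 800, 3)
[ 0.44919987 -0.2599153   0.03584279] [-0.88154695  0.47208845 -0.00273287] [ 0.47078358  0.16897498 -0.38637158] 17.1 [-0.17291522  0.7059832   0.76546653  2.11680138 -0.83846267  0.65030579
  2.26078139]
```

View pics/p7.png

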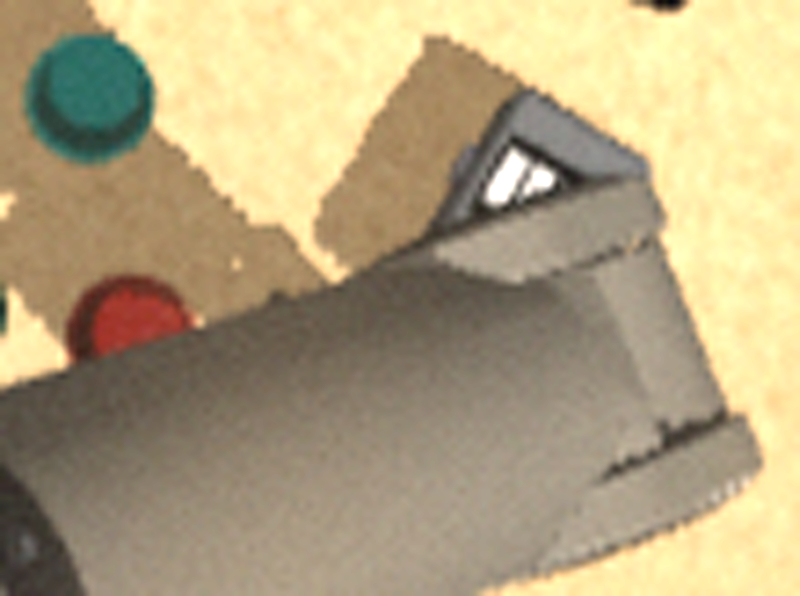

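The arm occludes the counter from above; only its back end is visible at (560,160). Checking the side crop.

View pics/tmp.png

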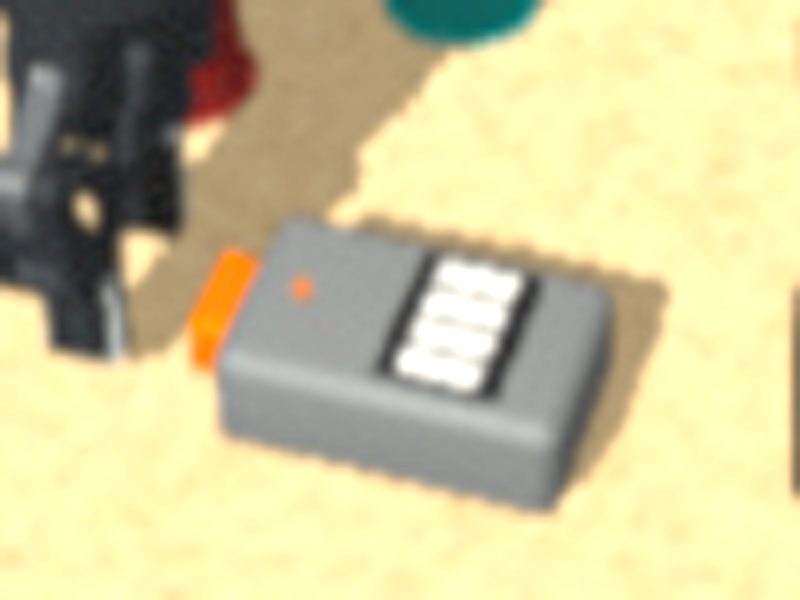

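Side crop: the fingertips (85,330) are clear of the orange button (225,310), which points between them. The tool has to shift about 5 mm right, then push with the fingers straddling the button.

```bash
python3 - <<'E'
from h import *
np.set_printoptions(precision=4,suppress=True)
o,p0,M0=now(); print(p0)
C=np.array([.522,-.305]); u=lambda y:np.array([np.cos(np.radians(y)),np.sin(np.radians(y))])
t=[cradle(C,-28.6,.036,b) for b in (.085,.078,.070,.062,.059)]
P=C.copy()
for i in range(5):
    y=-28.6+2*(i+.5); P=P+.006*u(y); t.append(cradle(P,-28.6+2*(i+1),.036,.059))
print(P); rel(p0,M0,t)
E
```

```text
[ 0.4492 -0.2599  0.0358]
[ 0.5495 -0.317 ]
[[[-0.002, -0.019, -0.001], [0.0, 0.001, 0.002]], [[-0.03, -0.019, -0.001], [0.0, 0.001, 0.002]], [[-0.062, -0.019, -0.0], [0.0, 0.001, 0.002]], [[-0.094, -0.02, -0.0], [0.0, 0.001, 0.002]], [[-0.106, -0.02, -0.0], [0.0, 0.001, 0.002]], [[-0.13, -0.028, -0.0], [0.0, 0.001, -0.009]], [[-0.154, -0.035, -0.0], [0.0, 0.001, -0.02]], [[-0.179, -0.041, -0.0], [0.0, 0.001, -0.031]], [[-0.204, -0.047, -0.0], [0.0, 0.001, -0.042]], [[-0.229, -0.051, -0.0], [0.0, 0.001, -0.053]]]
```

apply_moves(rows=[[[-0.002,-0.019,0],[0,0,0.002]],[[-0.002,-0.019,0],[0,0,0.002]]])

```text
clock: 17.35
tcp_pos: [0.447, -0.2648, 0.0358]
orientation: [0.775, 3.041, 0.0]
contact_force: [-0.5, -0.8, 0.0]
grip_width: 0.0428
gripper_force: 0.0
```

```bash
python3 - <<'E'
from h import *
np.set_printoptions(precision=4,suppress=True)
o,p0,M0=now(); print(p0,M0[:,0],o['joints'])
C=np.array([.522,-.305]); u=lambda y:np.array([np.cos(np.radians(y)),np.sin(np.radians(y))])
n=np.array([.4787,.878]); print('lat',n@(p0[:2]-C))
t=[cradle(C,-28.6,.036,b) for b in (.078,.070,.062,.059)]
P=C.copy()
for i in range(5):
    y=-28.6+2*(i+.5); P=P+.006*u(y); t.append(cradle(P,-28.6+2*(i+1),.036,.059))
print(P); rel(p0,M0,t)
E
```

```text
[ 0.447  -0.2648  0.0358] [-0.8781  0.4785 -0.0029] [-0.163   0.7072  0.7664  2.1157 -0.8396  0.6513  2.2645]
lat -0.0005810254030484904
[ 0.5495 -0.317 ]
[[[-0.028, 0.002, -0.001], [0.0, 0.001, 0.0]], [[-0.06, 0.002, -0.001], [0.0, 0.001, 0.0]], [[-0.092, 0.002, -0.001], [0.0, 0.001, 0.0]], [[-0.104, 0.002, -0.001], [0.0, 0.001, 0.0]], [[-0.129, -0.006, -0.001], [0.0, 0.001, -0.011]], [[-0.153, -0.012, -0.0], [0.0, 0.001, -0.022]], [[-0.178, -0.019, -0.0], [0.0, 0.001, -0.033]], [[-0.202, -0.024, -0.0], [0.0, 0.001, -0.044]], [[-0.227, -0.028, -0.0], [0.0, 0.001, -0.055]]]
```

apply_moves(rows=[[[-0.028,0.002,0],[0,0,0]],[[-0.06,0.002,0],[0,0,0]],[[-0.092,0.002,0],[0,0,0]],[[-0.104,0.002,0],[0,0,0]],[[-0.129,-0.006,0],[0,0,-0.011]],[[-0.153,-0.012,0],[0,0,-0.022]],[[-0.178,-0.019,0],[0,0,-0.033]],[[-0.202,-0.024,0],[0,0,-0.044]],[[-0.227,-0.028,0],[0,0,-0.055]],[[-0.227,-0.028,0],[0,0,-0.055]]])

```text
clock: 18.6
tcp_pos: [0.494, -0.2979, 0.0353]
orientation: [0.507, 3.098, 0.0]
contact_force: [-0.3, 0.2, 0.6]
grip_width: 0.0424
gripper_force: 0.0
```

```bash
cat > cnt.py <<'E'
from fit import *
np.set_printoptions(precision=4,suppress=True)
import sys
v=[float(a) for a in sys.argv[1:4]]
o,p0,M0=now(); print(p0,M0[:,0],o['contact_force'],o['clock'])
c=grab_frame('side'); im=c['frame'].astype(int); Y,X=np.mgrid[:420,:560]
CNT=[box(-48,48,-30,30,0,34)]; q=w2pix(c,[v[0],v[1],.02])[0]; sat=im.max(2)-im.min(2)
m=((sat<.25*im.max(2))&(im.max(2)>45)&(np.hypot(X-q[0],Y-q[1])<36)).astype(np.uint8)
k,l,s,cen=cv2.connectedComponentsWithStats(m); j=1+np.argmax(s[1:,4]); m=cv2.morphologyEx((l==j).astype(np.uint8),cv2.MORPH_CLOSE,np.ones((7,7)))
print('counter',fit(c,m,CNT,v)); cv2.imwrite('m.png',m*255)
y=np.degrees(np.arctan2(-M0[1,0],-M0[0,0])); print('tool yaw',y)
E
python3 cnt.py .55 -.317 -18.6
```

```text
[ 0.494  -0.2979  0.0353] [-0.9477  0.3191 -0.0027] [-0.3349  0.2459  0.6437] 18.6
counter (array([  0.5498,  -0.3155, -18.2865]), np.float64(171.0), np.float32(1348.0))
tool yaw -18.608178911330107
```

The counter followed, now at yaw -18.3°. Pushing on towards the bumper, then feeling in small steps.

apply_moves(rows=[[[-0.02,0,0],[0,0,0]],[[-0.04,0,0],[0,0,0]],[[-0.06,0,0],[0,0,0]],[[-0.075,0,0],[0,0,0]],[[-0.085,0,0],[0,0,0]],[[-0.085,0,0],[0,0,0]]])

```text
clock: 19.4
tcp_pos: [0.5139, -0.3043, 0.0352]
orientation: [0.508, 3.098, 0.0]
contact_force: [-0.1, -0.1, 0.3]
grip_width: 0.0426
gripper_force: 0.0
```

apply_moves(rows=[[[-0.008,0,0],[0,0,0]],[[-0.012,0,0],[0,0,0]],[[-0.012,0,0],[0,0,0]]])

```text
clock: 19.77
tcp_pos: [0.5153, -0.3049, 0.0351]
orientation: [0.509, 3.1, 0.002]
contact_force: [-4.2, 2.3, 3.9]
grip_width: 0.0426
gripper_force: 2.6
```

apply_moves(rows=[[[-0.008,0,0],[0,0,0]],[[-0.012,0,0],[0,0,0]],[[-0.012,0,0],[0,0,0]]])

```text
clock: 20.15
tcp_pos: [0.5155, -0.305, 0.0348]
orientation: [-0.51, -3.095, -0.006]
contact_force: [-11.2, 5.1, 9.2]
grip_width: 0.0424
gripper_force: 6.4
```

Counter braced on the bumper. I'll back off and close the jaws for the button.

apply_moves(rows=[[[0.06,0,0],[0,0,0]],[[0.12,0,0],[0,0,0]],[[0.16,0,0],[0,0,0]],[[0.16,0,0],[0,0,0]]])

```text
clock: 20.65
tcp_pos: [0.4807, -0.2931, 0.0352]
orientation: [0.509, 3.098, 0.001]
contact_force: [-0.3, 0.3, 0.1]
grip_width: 0.0429
gripper_force: 0.0
```

apply_moves(rows=[[[0,0,0],[0,0,0]],[[0,0,0],[0,0,0]],[[0,0,0],[0,0,0]],[[0,0,0],[0,0,0]]], jaw=-1)

```text
clock: 21.15
tcp_pos: [0.4813, -0.2934, 0.0351]
orientation: [0.508, 3.098, 0.0]
contact_force: [-0.1, 0.7, -0.2]
grip_width: 0.0001
gripper_force: 0.0
```

```bash
python3 cnt.py .571 -.324 -18.6; python3 - <<'E'
from h import *
o,p0,M0=now()
u=-M0[:2,0]; print('advance to button contact',u@(np.array([.571,-.324])-p0[:2])-.071, 'lat',np.array([-u[1],u[0]])@(p0[:2]-np.array([.571,-.324])),o['grip_width'])
E
```

```text
[ 0.4813 -0.2934  0.0351] [-0.9475  0.3196 -0.0016] [-0.0991  0.6562 -0.2451] 21.15
counter (array([  0.5713,  -0.3238, -16.9254]), np.float64(162.75), np.float32(1332.0))
tool yaw -18.63980534072274
advance to button contact 0.023801765721328555 lat 0.00037864670501884046 0.00017420551707528691
```

```bash
python3 - <<'E'
from fit import *
np.set_printoptions(precision=4,suppress=True)
n=np.array([.3794,.9252]);d=np.array([.9252,-.3794])
for cam in('top','side'):
    c=grab_frame(cam); im=c['frame'].astype(int); r,g,b=im[...,0],im[...,1],im[...,2]; Y,X=np.mgrid[:420,:560]; sat=im.max(2)-im.min(2)
    for nm,j in(('red',1),('green',0),('white',-1)):
        O=np.array([.5966,.0418])+.07*j*n; q=w2pix(c,[O[0],O[1],.03])[0]; near=np.hypot(X-q[0],Y-q[1])<18
        m={'red':(r>2*g)&(r>2*b)&(r>25),'green':(g>1.25*r)&(b<1.35*g)&(g<90),'white':(sat<.2*im.max(2))&(im.max(2)>70)}[nm]&near
        v,e,s=fit(c,m,POD,[O[0],O[1],0],False); print(cam,nm,'along %.1f lat %.1f mm'%(1000*d@(v[:2]-O),1000*n@(v[:2]-O)),e,s)
E
```

```text
top red along -1.0 lat 1.8 mm 41.5 227.0
top green along -1.4 lat -0.3 mm 52.875 225.0
top white along 2.1 lat 2.2 mm 80.375 207.0
side red along -10.4 lat 71.0 mm 247.5 19.0
side green along -4.1 lat 58.0 mm 228.6875 77.0
side white along -29.8 lat 11.9 mm 222.5 437.0
```

All three pods are home (top view). Now pressing gently.

apply_moves(rows=[[[-0.03,0,0],[0,0,0]],[[-0.06,0,0],[0,0,0]],[[-0.08,0,0],[0,0,0]],[[-0.09,0,0],[0,0,0]],[[-0.1,0,0],[0,0,0]],[[-0.108,0,0],[0,0,0]],[[-0.108,0,0],[0,0,0]]])

```text
clock: 22.18
tcp_pos: [0.506, -0.3017, 0.035]
orientation: [0.509, 3.1, 0.002]
contact_force: [-3.1, 0.4, 1.5]
grip_width: 0.0001
gripper_force: 1.9
```

apply_moves(rows=[[[-0.008,0,0],[0,0,0]],[[-0.012,0,0],[0,0,0]],[[-0.012,0,0],[0,0,0]]])

```text
clock: 22.55
tcp_pos: [0.5089, -0.3027, 0.035]
orientation: [0.509, 3.1, 0.001]
contact_force: [-4.9, 2.4, 2.9]
grip_width: -0.0001
gripper_force: 2.8
```

apply_moves(rows=[[[-0.006,0,0],[0,0,0]],[[-0.01,0,0],[0,0,0]],[[-0.01,0,0],[0,0,0]]])

```text
clock: 22.92
tcp_pos: [0.5097, -0.3031, 0.0348]
orientation: [-0.51, -3.098, -0.003]
contact_force: [-9.5, 3.9, 6.8]
grip_width: 0.0004
gripper_force: 5.0
```

apply_moves(rows=[[[-0.004,0,0],[0,0,0]],[[-0.006,0,0],[0,0,0]],[[-0.006,0,0],[0,0,0]]])

```text
clock: 23.3
tcp_pos: [0.5098, -0.3031, 0.0347]
orientation: [-0.51, -3.095, -0.005]
contact_force: [-13.3, 5.0, 10.5]
grip_width: 0.0001
gripper_force: 6.9
```

The button bottomed out: the force rises stiffly at about 14 N. Releasing and retreating.

apply_moves(rows=[[[0.04,0,0],[0,0,0]],[[0.1,0,0],[0,0,0]],[[0.18,0,0],[0,0,0]],[[0.2,0,-0.1],[0,0,0]],[[0.2,0,-0.3],[0,0,0]],[[0.2,0,-0.5],[0,0,0]],[[0.2,0,-0.5],[0,0,0]],[[0.2,0,-0.5],[0,0,0]]])

```text
clock: 24.3
tcp_pos: [0.4661, -0.2877, 0.1599]
orientation: [0.507, 3.098, 0.001]
contact_force: [-1.1, 0.1, 0.1]
grip_width: -0.0002
gripper_force: 0.0
```

```bash
python3 cnt.py .571 -.324 -18 && python3 -c "
from bench import job; print(job.hand_in())"
```

```text
[ 0.4661 -0.2877  0.1599] [-0.9477  0.319  -0.0026] [-1.1322  0.1115  0.1002] 24.3
counter (array([  0.5714,  -0.3242, -17.5328]), np.float64(165.4375), np.float32(1323.0))
tool yaw -18.60323197950488
the job is handed in; nothing more can be done
None
```

I handed the job in at about 24 s, but no verdict was returned: red and white are home beside the green pod, the counter is braced on the bumper, and its button was pressed at about 14 N (read at the wrist) and let go. On the way in the gripper read a 43 N force spike beside the yellow post, probably a brush against it.

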